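# Click the gauge-stand column onto its stub

### The job

Take the gauge-stand column (the aluminium tube with the black clamp head) out of its parking cup and slide it down over the stub of the stand, all the way to the shoulder. Keep the press gentle and turn the column by feel until the spring catch on the stub pops out through the hole in the tube, and stop turning there without forcing it. Leave it standing there, clicked in and let go, and do not disturb the other things on the desk.

Things in the scene. Friction and masses are not known exactly. Their poses are not given: they have to be found in the camera images.
- post_grip (a point): Centre of the column's clamp head, a black 36 mm cube on top of a 35 mm tube; 128 mm above the tube's lower rim, 18 mm below the column's top. z up along the tube, x towards the side with the hole and the small thumb knob (18 mm diameter, reaching 36 mm from the axis). Grip the head across y.
- post_foot (a point): Centre of the column's open lower rim, axes as post_grip. The bore is 27 mm wide and 75 mm deep, wall 4 mm. The oblong hole in the wall, on the tube's +x side, is about 11 mm wide and spans 14 to 32 mm above the rim.
- cup: Fixed grey parking cup on a 90 x 75 mm foot, in which the column stands with 3.5 mm of play all round. Outer diameter 54 mm, height 18 mm, its inner floor 6 mm above the desk. Origin at the centre of its underside.
- shoulder (a point): Centre of the flat shoulder ring (48 mm diameter) of the stand, 35 mm above the desk, on which the tube's rim ends. The steel stub, 25 mm diameter, rises from it along z by 60 mm, its top 7 mm tapered to 19 mm. The spring catch points out of the stub within 0.5 rad either way of this frame's x; the exact angle is not measured (it can be seen or felt).
- button (a joint): Spring catch in the stub, m: 0 fully out, grows as pressed in, at most 0.0068. A tube coming down pushes it in (5 to 12 N of push is felt); inside the tube it reads about 0.004. It snaps out below 0.001 when the hole of a tube resting on the shoulder (or under 1.5 mm above it) faces it within about 0.07 rad, and then stops the tube from turning or coming off.
- sleeve: plain short aluminium spacer sleeve, 35 mm diameter, 75 mm tall, open both ends, no head and no hole in its side; origin at the centre of its underside. Not needed.
- ring_gauge: steel ring gauge lying flat, 64 mm diameter, 18 mm tall; origin at the centre of its underside. Not needed.
- plug_gauge: slim steel plug gauge standing on end, 28 mm diameter, 100 mm tall; origin at the centre of its underside. Not needed.
- jar: small capped glass jar, 60 mm diameter, 75 mm tall; origin at the centre of its underside. Not needed.
- indicator: round dial indicator lying on its back, 56 mm diameter, 23 mm tall, stem along its -y; origin at the centre of its underside. Not needed.
- casting: flat aluminium casting, a 60 mm disc joined by an arm along its +x to a 40 mm disc, 140 mm long in all, 22 mm tall; origin under the large disc. Not needed.
- mouse: black computer mouse on a blue pad, 105 x 60 x 30 mm; origin at the centre of its underside. Not needed.
- post: The column, 146 mm tall (tube 110 mm, then the head), 0.22 to 0.37 kg, standing upright in the cup. Origin and axes as point post_foot.
- stand: The fixed stand: dark steel foot 125 x 90 x 25 mm, longer towards its -x, shoulder, stub and catch. Origin on the stub's axis at desk level, axes as point shoulder. The stub is clamped and does not turn. Catch: brass wedge 9 mm wide, 16 to 31 mm above the shoulder, standing out 6.3 mm from the stub, square below and at the sides, sloped on top.
There are look-alikes about, which are no part of the job. Of the things that look like the stand, the larger one is meant.

How it is judged:
By the outcome, as a careful person would: the job done as asked, in the order asked, and still so for the second after the job is handed in, with the robot touching nothing.
It also fails if it takes over 58 s, if anything falls off the work surface, if the arm or the gripper's body presses on something with over 40 N, if the wrist force passes 120 N, or if a joint passes its speed limit or range.

### The arm

A 6-joint arm with a two-finger parallel gripper is mounted at the origin on the work surface. World frame = base frame: x ahead of the robot, y to its left, z up, the work surface at z = 0. Lengths are in m, angles in degrees, forces in N, time in s.
With the tool pointing down it reaches from about 0.375 to 0.9 m from the base axis. Payload 3.1 kg.
Tool frame: the origin (TCP) lies on the centre line of the jaws, within the pads' length; the fingertips stand 25 mm ahead of it and the grasp point (between the pads) lies 6 mm ahead of it; y points along the fingers, x is the direction in which the jaws open and shut, and the axes are right-handed (so a half turn about y gives the same grasp; the last joint's range is limited). The gripper opens to 87 mm and grips with 3 to 60 N. Pads are 19 mm wide; open, the fingers measure 117 mm over their backs; the gripper's body (75 mm by 190 mm) begins 51 mm behind the grasp point.
Start: joints at [-83.738, 30.224, 82.088, -0, 67.689, -10.227], TCP at [0.177, -0.599, 0.248] pointing down, gripper open.
Joint ranges: [-176.69, 176.69], [-43.24, 126.21], [12.49, 139.97], [-82, 262], [0, 151.66], [-163.58, 163.58]. Speed limits (degrees/s): [159.86, 159.86, 180, 180, 180, 180].

### API

Orientations are given as a 3x3 rotation matrix whose columns are the frame's x, y, z axes.
In Python, from rig import * gives the robot as it stands.
- The arm moves only by the tool play_rows, never from a script. Its argument "commands" is a list of rows, each a list of 2 entries, a list of its own where there are three numbers: the shift along the world's x, y, z in m, then the turn, a rotation vector about the world's x, y, z in rad. A call has 1 to 10 rows; each row is the pose to reach, as a shift and turn from the pose commanded when the call began; what a row does not reach only later rows make up. A row lasts 1/8 s, in which the tool goes at most 62.5 mm and 10.7 degrees, less where a joint would pass 70% of its speed; a pose out of reach is approached as far as the arm can. A call with a gripper value outside its range is refused whole. "gripper" is the finger opening in m, from 0 to 0.087, set as the call begins (left out, the last holds). The fingers move at their own pace and stop on an object; the grip force is fixed at half the most. Time passes only in rows, so rows that repeat a pose let the fingers close. It gives the time, the measured TCP pose, the force and the opening at its end, in the units of the state.
- read_state(): the state, without advancing time (a new reading comes with each control period).
- capture(name): name is "scene" or "top" or "wrist"; returns a dict with "frame" (400x640x3 uint8, red, green, blue), "depth" (400x640 float32, m along the optical axis (not along the pixel's ray), 0 where there is no reading), "mtx" (3x3 intrinsics, pixels), "cam_to_world" (4x4, takes a point from camera to world coordinates); the wrist camera has in their place "hand_eye" (4x4, takes a point from camera to tool coordinates, whose origin is the TCP and whose axes are the tool frame's). Camera axes: x right, y down, z forward; pixel columns grow to the right and rows downward; lengths in m; the calibration is good to about 2 mm. A picture is of the moment at which its call begins: read the wrist's pose just before it.
- hand_in(): hands the job in, once; it reports no verdict.
The state is a dict: "time_s": time; "joint_positions": joint angles; "qvel": joint speeds; "tau": joint torques, N m; "position": TCP position; "tcp_rot": TCP orientation; "force": force on the tool from outside, world axes, zero at the start; "moment": the same for the moment, N m; "opening": opening from 0.0 (shut) to 1.0 (fully open).
Only numpy, scipy, OpenCV 4.12 (cv2) and the standard library are available. Lean on these libraries where they do the work, as an engineer would, in place of code of your own. Each camera call takes 0.05 s, during which the arm holds its last target. There are 200 camera calls.

## Working session

There is one attempt and no reset: what is moved stays moved. The work goes in short steps, Python scripts to look and compute and a tool call to move; the robot and the scene stay as the last step left them, time stands still between calls to the robot, and variables do not carry over. Pictures are saved under pics/ and viewed, about 8 in all and at most 12, crops included, and the job is handed in when it is done.

Besides the shell and the picture viewer there is one more tool, called after "Request:" as name(argument=value, ...) on one line, values as JSON. play_rows: Moves the arm, as the interface text tells. Its arguments: {"type":"object","properties":{"commands":{"type":"array"},"gripper":{"type":"number"}},"required":["commands"]}

```bash
mkdir -p pics; ls; cat > h.py <<'E'
from rig import *
import numpy as np, cv2
def cap(n):
    s=read_state(); c=capture(n)
    if n=="wrist":
        T=np.eye(4);T[:3,:3]=np.array(s["tcp_rot"]);T[:3,3]=s["position"]
        c["cam_to_world"]=T@np.array(c["hand_eye"])
    return c
def ray(c,u,v):
    T=np.array(c["cam_to_world"]);K=np.array(c["mtx"])
    d=T[:3,:3]@np.array([(u-K[0,2])/K[0,0],(v-K[1,2])/K[1,1],1.]);return T[:3,3],d
def onz(c,u,v,z):
    o,d=ray(c,u,v);return o+d*(z-o[2])/d[2]
def proj(c,p):
    T=np.linalg.inv(np.array(c["cam_to_world"]));q=T[:3,:3]@np.array(p)+T[:3,3];q=np.array(c["mtx"])@q;return q[:2]/q[2]
def cloud(c):
    d=c["depth"];v,u=np.mgrid[:d.shape[0],:d.shape[1]];K=np.array(c["mtx"]);T=np.array(c["cam_to_world"])
    P=np.stack([(u-K[0,2])/K[0,0]*d,(v-K[1,2])/K[1,1]*d,d],-1)
    W=P@T[:3,:3].T+T[:3,3];W[d==0]=np.nan;return W
def save(n,f):cv2.imwrite("pics/"+n,cv2.cvtColor(f,cv2.COLOR_RGB2BGR))
E
python3 - <<'E'
from h import *
for n in("scene","top"):
    c=cap(n);np.save(n+".npy",c,allow_pickle=True);save(n+".png",c["frame"])
    print(n,np.array(c["cam_to_world"]).round(3).tolist(),np.array(c["mtx"]).round(1).tolist())
s=read_state();print(s)
E
```

```text
pics
scene [[0.167, 0.569, -0.805, 1.483], [0.986, -0.081, 0.147, -0.222], [0.018, -0.818, -0.575, 0.784], [0.0, 0.0, 0.0, 1.0]] [[442.3, 0.0, 308.6], [0.0, 442.3, 202.1], [0.0, 0.0, 1.0]]
top [[-0.02, -0.997, 0.077, 0.429], [-1.0, 0.02, -0.004, -0.074], [0.002, -0.077, -0.997, 1.631], [0.0, 0.0, 0.0, 1.0]] [[497.5, 0.0, 323.6], [0.0, 497.5, 206.2], [0.0, 0.0, 1.0]]
{'time_s': 0.1, 'joint_positions': array([-8.37378093e+01,  3.02728692e+01,  8.21488774e+01, -1.92423607e-03,
        6.76897530e+01, -1.02290716e+01]), 'qvel': array([-0.11130604, -0.16902883, -0.15668748,  0.07419846, -0.02294581,
       -0.01656729]), 'tau': array([ 1.40488173e-04, -4.40984058e+01, -1.77150142e+01,  6.34497358e-02,
        5.34155988e-02, -5.07708376e-05]), 'position': array([ 0.17735156, -0.59867082,  0.24667863]), 'tcp_rot': array([[ 2.83881139e-01, -2.43155129e-04,  9.58859447e-01],
       [-9.58857555e-01,  1.93103408e-03,  2.83881069e-01],
       [-1.92061740e-03, -9.99998106e-01,  3.15033021e-04]]), 'force': array([ 0.36119967, -0.18096489, -0.01496895]), 'moment': array([ 0.00520523, -0.02091333, -0.03091305]), 'opening': 0.9977594660588919}
```

View pics/scene.png

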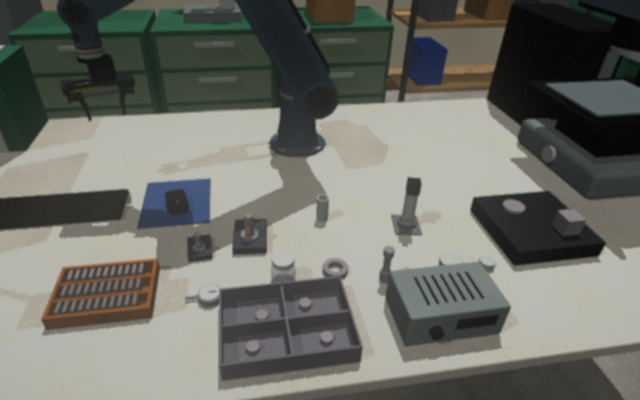

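View pics/top.png

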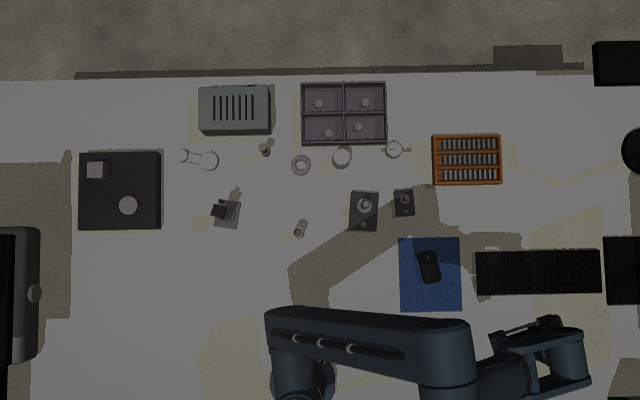

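Scene view: the column stands at (410,205) and the sleeve at (322,208). Two things look like the stand, at (250,235) and (199,246). In the top view these are the column at (227,211), the larger stand at (364,207) and the smaller at (403,202). The larger one is meant. I'll confirm it in an enlarged crop and measure with depth.

```bash
python3 - <<'E'
from h import *
t=np.load("top.npy",allow_pickle=True).item();s=np.load("scene.npy",allow_pickle=True).item()
def up(f,a,b,c,d,k):return cv2.resize(cv2.convertScaleAbs(f[a:b,c:d],alpha=1.6),None,fx=k,fy=k,interpolation=cv2.INTER_CUBIC)
A=up(t["frame"],180,240,340,420,5);B=up(t["frame"],180,240,195,275,5)
C=up(s["frame"],205,265,180,280,4);D=up(s["frame"],170,245,380,440,4)
im=np.zeros((600,800,3),np.uint8);im[:300,:400]=A;im[:300,400:]=B;im[300:540,:400]=C;im[300:600,400:640]=D
save("crop1.png",im)
W=cloud(t)
for nm,(a,b,c,d) in dict(big=(185,235,345,382),small=(185,220,390,418),post=(190,235,205,245)).items():
    w=W[a:b,c:d].reshape(-1,3);w=w[~np.isnan(w[:,0])]
    for lo,hi in((.005,.02),(.02,.03),(.03,.04),(.05,.085),(.085,.11),(.11,.2)):
        m=w[(w[:,2]>lo)&(w[:,2]<hi)]
        if len(m)>3:print(nm,lo,hi,len(m),m.mean(0).round(4),m.min(0).round(3),m.max(0).round(3))
W=cloud(s)
for nm,(a,b,c,d) in dict(big=(205,258,228,272),small=(225,265,182,216),post=(170,240,388,428)).items():
    w=W[a:b,c:d].reshape(-1,3);w=w[~np.isnan(w[:,0])]
    for lo,hi in((.005,.02),(.02,.03),(.03,.04),(.05,.085),(.085,.11),(.11,.2)):
        m=w[(w[:,2]>lo)&(w[:,2]<hi)]
        if len(m)>3:print(nm,lo,hi,len(m),m.mean(0).round(4),m.min(0).round(3),m.max(0).round(3))
E
```

```text
big 0.005 0.02 163 [ 0.536  -0.2054  0.013 ] [ 0.46  -0.269  0.005] [ 0.622 -0.148  0.02 ]
big 0.02 0.03 736 [ 0.532  -0.2076  0.0248] [ 0.469 -0.257  0.02 ] [ 0.597 -0.16   0.03 ]
big 0.03 0.04 159 [ 0.5387 -0.2064  0.0339] [ 0.48  -0.252  0.03 ] [ 0.593 -0.163  0.04 ]
big 0.05 0.085 13 [ 0.552  -0.2057  0.0652] [ 0.54  -0.217  0.051] [ 0.571 -0.197  0.078]
big 0.085 0.11 47 [ 0.5516 -0.2085  0.0931] [ 0.542 -0.221  0.085] [ 0.561 -0.199  0.103]
small 0.005 0.02 381 [ 0.5588 -0.3417  0.0148] [ 0.507 -0.387  0.005] [ 0.619 -0.296  0.02 ]
small 0.02 0.03 126 [ 0.5588 -0.3388  0.023 ] [ 0.516 -0.371  0.02 ] [ 0.601 -0.309  0.029]
small 0.03 0.04 9 [ 0.5647 -0.3388  0.0327] [ 0.534 -0.346  0.03 ] [ 0.582 -0.327  0.04 ]
small 0.05 0.085 25 [ 0.571  -0.3403  0.064 ] [ 0.564 -0.348  0.052] [ 0.58  -0.334  0.075]
post 0.005 0.02 339 [0.5354 0.2343 0.0091] [0.468 0.181 0.005] [0.614 0.309 0.02 ]
post 0.02 0.03 24 [0.5264 0.2278 0.0241] [0.511 0.215 0.02 ] [0.553 0.247 0.028]
post 0.03 0.04 6 [0.5337 0.2239 0.0357] [0.52  0.221 0.032] [0.546 0.232 0.039]
post 0.05 0.085 26 [0.5305 0.2247 0.06
[... 818 characters left out ...]
 ] [ 0.613 -0.313  0.03 ]
small 0.03 0.04 17 [ 0.5839 -0.3446  0.035 ] [ 0.577 -0.353  0.031] [ 0.59  -0.337  0.04 ]
small 0.05 0.085 54 [ 0.5817 -0.3441  0.0614] [ 0.573 -0.352  0.051] [ 0.588 -0.336  0.07 ]
post 0.005 0.02 396 [0.548  0.2304 0.0097] [0.261 0.182 0.005] [0.594 0.406 0.02 ]
post 0.02 0.03 38 [0.5517 0.2316 0.0233] [0.521 0.211 0.02 ] [0.568 0.259 0.03 ]
post 0.03 0.04 24 [0.5505 0.2298 0.0343] [0.534 0.218 0.03 ] [0.559 0.248 0.04 ]
post 0.05 0.085 134 [0.5527 0.2302 0.0677] [0.534 0.218 0.05 ] [0.562 0.252 0.085]
post 0.085 0.11 100 [0.5526 0.2299 0.0981] [0.535 0.217 0.085] [0.561 0.249 0.11 ]
post 0.11 0.2 274 [0.553  0.2305 0.1416] [0.521 0.212 0.11 ] [0.579 0.255 0.156]
```

View pics/crop1.png

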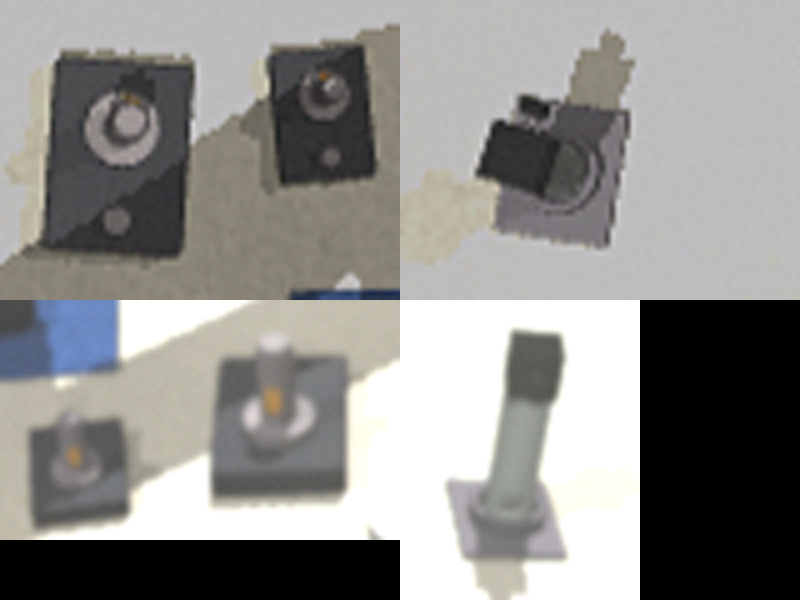

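The crop shows the larger stand at the left in the top view: shoulder ring at about (364,206), brass catch at (366,199), catch facing about +x. The smaller look-alike is at (404,199). The column's knob at (222,201) also points about +x. Next is a look from the wrist over the stand.

```bash
python3 - <<'E'
from h import *
t=np.load("top.npy",allow_pickle=True).item();s=np.load("scene.npy",allow_pickle=True).item()
c=cap("wrist");print(np.array(c["hand_eye"]).round(3).tolist(),np.array(c["mtx"]).round(1).tolist())
print("stub top",onz(t,366,204.4,.095),"shoulder",onz(t,364.4,205.6,.035),onz(s,180+270/4,205+113/4,.035))
print("head",onz(t,219,211,.152),onz(t,222,201,.134))
E
```

```text
[[1.0, 0.0, -0.001, 0.0], [0.001, -0.241, 0.971, -0.137], [0.0, -0.971, -0.241, 0.067], [0.0, 0.0, 0.0, 1.0]] [[316.0, 0.0, 322.7], [0.0, 316.0, 201.8], [0.0, 0.0, 1.0]]
stub top [ 0.55015269 -0.21062582  0.095     ] shoulder [ 0.55113003 -0.21072469  0.035     ] [ 0.55319129 -0.21650282  0.035     ]
head [0.5346287  0.23293336 0.152     ] [0.56601331 0.22748962 0.134     ]
```

Request:
play_rows(commands=[[[0.04,0.04,0.01],[0,0,-0.05]],[[0.08,0.083,0.023],[0,0,-0.1]],[[0.12,0.124,0.023],[0,0,-0.15]],[[0.16,0.166,0.023],[0,0,-0.2]],[[0.2,0.207,0.023],[0,0,-0.25]],[[0.24,0.248,0.023],[0,0,-0.288]],[[0.28,0.29,0.023],[0,0,-0.288]],[[0.32,0.331,0.023],[0,0,-0.288]],[[0.35,0.362,0.023],[0,0,-0.288]],[[0.374,0.387,0.023],[0,0,-0.288]]])

```text
time_s: 1.4
position: [0.5524, -0.2104, 0.2702]
tcp_rot: [[0.001, -0.0, 1.0], [-1.0, 0.0, 0.001], [-0.0, -1.0, -0.0]]
force: [-0.3, -0.6, 0.5]
opening: 0.999
```

Request:
play_rows(commands=[[[0,0,0],[0,0,0]],[[0,0,0],[0,0,0]]])

```text
time_s: 1.65
position: [0.5509, -0.2125, 0.2702]
tcp_rot: [[0.0, -0.001, 1.0], [-1.0, -0.0, 0.0], [0.0, -1.0, -0.001]]
force: [-0.5, -0.0, -0.5]
opening: 1.0
```

```bash
python3 - <<'E'
from h import *
s=read_state();print(s["time_s"],s["position"],s["force"],s["moment"],np.array(s["tcp_rot"]).round(3).tolist(),s["joint_positions"].round(1))
c=cap("wrist");np.save("w1.npy",c,allow_pickle=True);save("w1.png",c["frame"])
print(proj(c,(.551,-.211,.095)),proj(c,(.551,-.211,.035)))
E
```

```text
1.65 [ 0.5508656 -0.2124715  0.2702011] [-0.48234556 -0.0246904  -0.48204402] [-0.03488396  0.05442371  0.01729681] [[0.0, -0.001, 1.0], [-1.0, -0.0, 0.0], [0.0, -1.0, -0.001]] [-31.9  26.1  85.7  -0.   68.2  58.1]
[321.68761371 191.38261248] [321.87055071 180.82150316]
```

View pics/w1.png

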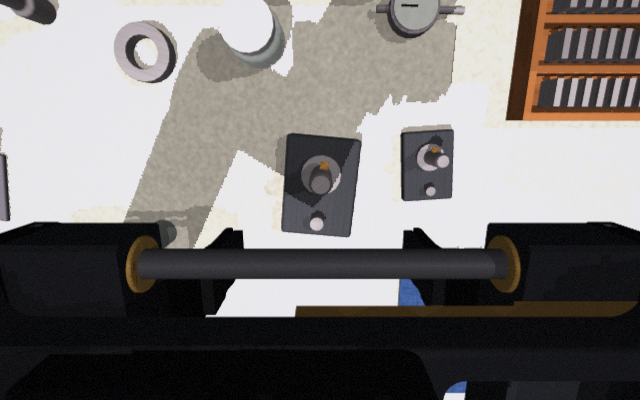

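```bash
python3 - <<'E'
from h import *
c=np.load("w1.npy",allow_pickle=True).item();f=c["frame"]
cr=f[145:205,290:350];save("crop2.png",cv2.resize(cv2.convertScaleAbs(cr,alpha=1.8),None,fx=10,fy=10,interpolation=cv2.INTER_CUBIC))
h=cv2.cvtColor(f,cv2.COLOR_RGB2HSV)
b=(h[...,0]>8)&(h[...,0]<25)&(h[...,1]>130)&(h[...,2]>50);b[:, :280]=0;b[:,370:]=0;b[:140]=0;b[210:]=0
v,u=np.nonzero(b);print("brass",u.mean(),v.mean(),len(u),u.min(),u.max(),v.min(),v.max())
W=cloud(c);w=W[125:245,275:370].reshape(-1,3);w=w[~np.isnan(w[:,0])]
for lo,hi in((.02,.028),(.032,.038),(.05,.085),(.09,.1)):
    m=w[(w[:,2]>lo)&(w[:,2]<hi)];print(lo,len(m),m.mean(0),m.min(0),m.max(0))
m=w[(w[:,2]>.02)&(w[:,2]<.028)][:,:2].astype(np.float32)*1000
print(cv2.minAreaRect(m))
m=w[(w[:,2]>.0335)&(w[:,2]<.037)][:,:2].astype(np.float32)*1000;print(cv2.minEnclosingCircle(m))
E
```

```text
brass 323.9122807017544 165.31578947368422 57 320 328 162 169
0.02 5669 [ 0.54263209 -0.20769927  0.0245598 ] [ 0.47642969 -0.2570018   0.0201679 ] [ 0.60644217 -0.15851549  0.02799556]
0.032 692 [ 0.55894395 -0.20887744  0.03486565] [ 0.49127016 -0.23264339  0.03203769] [ 0.58171319 -0.18610224  0.03797044]
0.05 136 [ 0.57062918 -0.21107456  0.06559549] [ 0.56286541 -0.22090814  0.05223605] [ 0.57711847 -0.19799765  0.08460918]
0.09 383 [ 0.55914998 -0.20962083  0.09394934] [ 0.54728962 -0.22047203  0.09001588] [ 0.57001675 -0.1981145   0.09659869]
((541.0751953125, -207.703125), (89.99803924560547, 124.79838562011719), 84.77471160888672)
((539.9074096679688, -206.6317901611328), 42.203121185302734)
```

View pics/crop2.png

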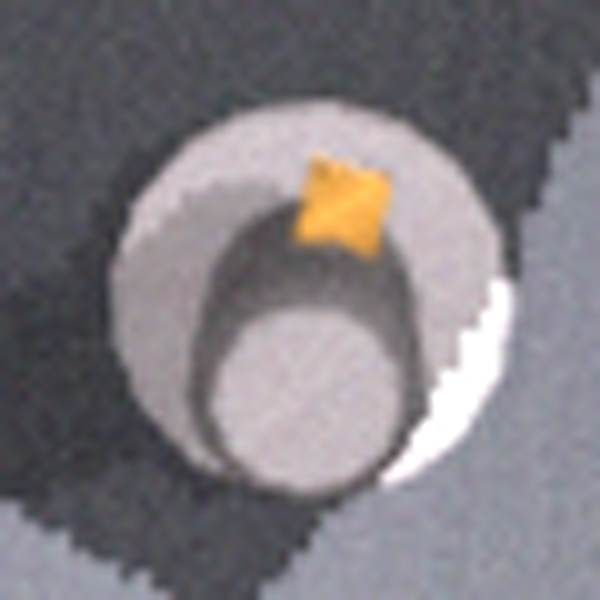

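```bash
python3 - <<'E'
from h import *
c=np.load("w1.npy",allow_pickle=True).item();s=np.load("scene.npy",allow_pickle=True).item();t=np.load("top.npy",allow_pickle=True).item()
P=lambda x,y,z:onz(c,290+x/10-.5,145+y/10-.5,z)
top=P(306,398,.095);sh=P(312,300,.035);print(top,sh)
ax=(top+sh)/2
for z in(.052,.055,.058):
    d=P(351,169,z)-ax;print("outer",z,np.hypot(*d[:2]),np.degrees(np.arctan2(d[1],d[0])))
d=P(339,247,.066)-ax;print("inner",np.hypot(*d[:2]),np.degrees(np.arctan2(d[1],d[0])))
W=cloud(c)[160:171,318:331];print(W[2:9:2,5].round(3))
for z in (.055,):
    a,b=P(312,158,z),P(390,180,z);print("edge",(b-a)[:2]*1000,np.degrees(np.arctan2(-(b-a)[0],(b-a)[1]))+180, np.hypot(*(b-a)[:2]))
E
```

```text
[ 0.5582712  -0.20941066  0.095     ] [ 0.55861569 -0.20961335  0.035     ]
outer 0.052 0.018317964289070274 -14.604039603494064
outer 0.055 0.018656615153375553 -14.28109573409675
outer 0.058 0.018995837582937273 -13.96967634837662
inner 0.011400111961229848 -16.579721385599893
[[ 0.576 -0.212  0.055]
 [ 0.574 -0.212  0.059]
 [ 0.572 -0.212  0.063]
 [ 0.571 -0.212  0.065]]
edge [-2.444834  -8.6861203] 344.27997687844254 0.009023630044525615
```

Ring and stub top agree to 0.4 mm: the axis is at (0.5584, -0.2095), and the brass catch at crop (345,207) points about -15°. Now the column.

Request:
play_rows(commands=[[[0,0.05,0.01],[0,0,0]],[[0,0.1,0.02],[0,0,0]],[[0,0.15,0.02],[0,0,0]],[[0,0.2,0.02],[0,0,0]],[[0,0.25,0.02],[0,0,0]],[[0,0.3,0.02],[0,0,0]],[[0,0.35,0.02],[0,0,0]],[[0,0.4,0.02],[0,0,0]],[[0,0.43,0.02],[0,0,0]],[[0,0.447,0.02],[0,0,0]]])

```text
time_s: 2.95
position: [0.5514, 0.2349, 0.2905]
tcp_rot: [[-0.0, -0.0, 1.0], [-1.0, -0.0, -0.0], [0.0, -1.0, -0.0]]
force: [0.3, -0.2, -0.6]
opening: 1.0
```

Request:
play_rows(commands=[[[0,0,0],[0,0,0]],[[0,0,0],[0,0,0]]])

```text
time_s: 3.2
position: [0.5516, 0.2332, 0.2905]
tcp_rot: [[-0.002, -0.0, 1.0], [-1.0, -0.001, -0.002], [0.001, -1.0, -0.0]]
force: [0.6, 0.6, -0.4]
opening: 1.0
```

```bash
python3 - <<'E'
from h import *
s=read_state();print(s["time_s"],s["position"],np.array(s["tcp_rot"]).round(4).tolist())
c=cap("wrist");np.save("w2.npy",c,allow_pickle=True)
u,v=proj(c,(.54,.233,.152)).astype(int);print(u,v)
a=max(v-75,0);b=max(u-75,0);print(a,b)
cr=c["frame"][a:a+150,b:b+150];save("crop3.png",cv2.resize(cv2.convertScaleAbs(cr,alpha=1.8,beta=20),None,fx=4,fy=4,interpolation=cv2.INTER_CUBIC))
W=cloud(c)[:220].reshape(-1,3);w=W[~np.isnan(W[:,0])]
m=w[(w[:,2]>.146)&(w[:,2]<.158)&(abs(w[:,0]-.54)<.06)&(abs(w[:,1]-.233)<.06)]
print(len(m),m.mean(0),cv2.minAreaRect(m[:,:2].astype(np.float32)*1000))
E
```

```text
3.2 [0.55160411 0.23322909 0.2904845 ] [[-0.0018, -0.0003, 1.0], [-1.0, -0.0008, -0.0018], [0.0008, -1.0, -0.0003]]
323 212
137 248
1163 [0.5468435  0.23846035 0.15153895] ((543.325927734375, 238.15933227539062), (35.884552001953125, 32.64691925048828), 71.42316436767578)
```

View pics/crop3.png

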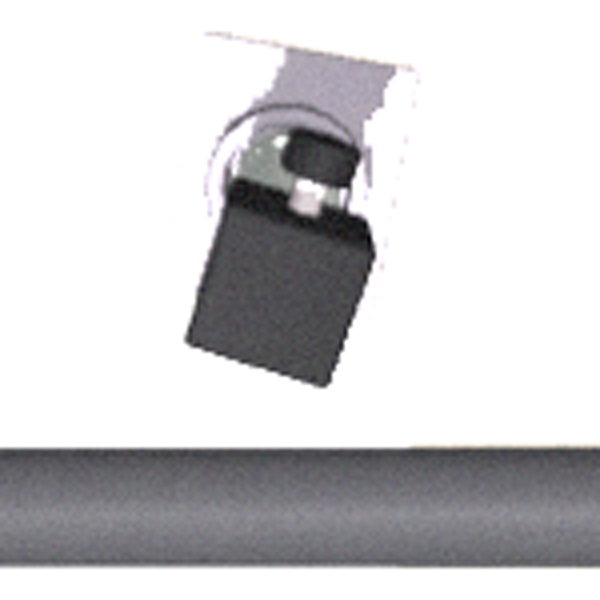

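```bash
python3 - <<'E'
from h import *
c=np.load("w2.npy",allow_pickle=True).item();f=c["frame"]
P=lambda x,y,z:onz(c,248+x/4-.5,137+y/4-.5,z)
q=np.array([P(186,343,.152),P(328,387,.152),P(374,255,.152),P(226,207,.152)]);print(q[:,:2]*1000,q.mean(0))
d=np.roll(q,-1,0)-q;print(np.hypot(d[:,0],d[:,1]),np.degrees(np.arctan2(d[:,1],d[:,0])))
g=cv2.cvtColor(f,cv2.COLOR_RGB2GRAY)[137:245,248:360].astype(int)
print(g[30:75:3,20:100:3])
# cup circle: foot mid from depth? knob
for z in(.134,):print("knob",P(320,158,z)-q.mean(0),P(306,198,z)-q.mean(0))
E
```

```text
[[530.9871546  259.8037798 ]
 [520.31756397 227.35132387]
 [551.58795572 217.14168052]
 [562.62387425 250.16704034]] [0.54137914 0.23861596 0.152     ]
[0.03416141 0.0328949  0.03482048 0.03307187] [-108.1996272   -18.08162933   71.5221773   163.05894164]
[[237 237 237 237 237 237 237 238 235 148 154 156 150  48 137  83  77  75
   73  84  86  59  84  82 135 154 153]
 [236 236 235 237 236 237 236 237 234 154 156 143  74 148 129  75  75  62
    6   2  31  70  70  80 151 153 150]
 [237 237 235 235 238 236 236 238 225 156 159 137 149 121  87  67  86  45
   13  16  26   7  16  67 112 153 152]
 [236 237 238 238 236 236 237 236 192 161 142 116 135 124  80  69  72  14
   21  27  31  23  21   9  84 150 152]
 [239 237 237 237 237 236 237 232 154 138 137 134  64 100  68  73  72  41
   25  29  31  26  22 126  82 151 152]
 [237 237 236 237 237 231 232 224 144 144 140 136  52   9  27  56  72  77
  106 126  29  17  14 153  85 153 148]
 [236 232 237 233 228 232 229 230 136 144 141 134  42   9   7  10   1  29
   89 109 151  85 101 156 147 151 136]
 [226 221 232 228 230 229 233 228 142 140 142 138  37
[... 232 characters left out ...]
32  30  35  32
   20  15  10   9   7   5  65 156 232]
 [234 234 234 237 234 237 234 186 139 140 141  60  34  35  34  30  33  30
   33  31  28  23  15  12   0 151 236]
 [234 229 233 236 229 229 228 151 141 140 145  27  36  35  33  33  36  32
   31  34  30  32  37  32  22 140 237]
 [232 229 230 234 231 230 232 139 141 145 141  24  32  34  32  30  33  29
   30  32  36  30  25  28  15 111 238]
 [232 230 233 229 226 233 234 149 155 161  67  31  34  32  33  35  35  33
   31  29  29  29  32  31 131 218 237]
 [229 231 229 227 237 237 237 185 162 155  14  37  34  35  31  34  31  33
   32  34  32  30  28  28 152 232 237]]
knob [ 0.02925944 -0.0095914  -0.018     ] [ 0.01971756 -0.00630151 -0.018     ]
```

Head top corners in the crop: (186,343), (328,387), (374,255), (226,207). That puts the centre at (0.5414, 0.2386) with yaw about -18°, and the knob at (320,158) is on the +x side. I'll turn above it and check the pose readings.

Request:
play_rows(commands=[[[-0.005,0.002,0],[0,0,-0.157]],[[-0.01,0.0036,0],[0,0,-0.314]],[[-0.01,0.0036,0],[0,0,-0.314]]])

```text
time_s: 3.62
position: [0.5414, 0.2373, 0.2906]
tcp_rot: [[-0.309, -0.0, 0.951], [-0.951, -0.0, -0.309], [0.0, -1.0, -0.0]]
force: [0.0, 0.6, 0.1]
opening: 0.997
```

Request:
play_rows(commands=[[[0,0,0],[0,0,0]]])

```text
time_s: 3.75
position: [0.5418, 0.2376, 0.2907]
tcp_rot: [[-0.308, 0.0, 0.951], [-0.951, -0.0, -0.308], [-0.0, -1.0, 0.0]]
force: [-0.2, -0.0, -0.5]
opening: 0.999
```

```bash
python3 - <<'E'
from h import *
for i in range(6):
    s=read_state();c=cap("wrist");R=np.array(s["tcp_rot"]);print(s["time_s"],s["position"].round(4),np.degrees(np.arctan2(R[1,2],R[0,2])).round(2),s["force"].round(2))
    W=cloud(c)[:220].reshape(-1,3);w=W[~np.isnan(W[:,0])]
    m=w[(w[:,2]>.148)&(w[:,2]<.156)&(abs(w[:,0]-.54)<.06)&(abs(w[:,1]-.233)<.06)]
    print(m.mean(0).round(4),m[:,2].std(),cv2.minAreaRect(m[:,:2].astype(np.float32)*1000))
np.save("w3.npy",c,allow_pickle=True)
E
```

```text
3.75 [0.5418 0.2376 0.2907] -17.94 [-0.17 -0.04 -0.52]
[0.5421 0.2385 0.1516] 0.000772792853620633 ((541.6511840820312, 238.569580078125), (35.829505920410156, 36.14720153808594), 71.09131622314453)
3.8 [0.5418 0.2377 0.2906] -17.95 [0.42 0.16 0.32]
[0.5422 0.2383 0.1516] 0.0007922674249885874 ((541.5435180664062, 238.47665405273438), (36.038475036621094, 36.31328201293945), 72.3283920288086)
3.85 [0.5418 0.2379 0.2906] -17.96 [-0.05  0.2  -0.75]
[0.5421 0.2383 0.1517] 0.0007968650527666309 ((541.2738037109375, 238.32138061523438), (35.264156341552734, 36.45953369140625), 71.32476806640625)
3.9 [0.5417 0.238  0.2906] -17.97 [0.6  0.02 0.06]
[0.5423 0.2382 0.1516] 0.0007932423090485139 ((541.4217529296875, 238.23976135253906), (35.39085006713867, 36.45676803588867), 71.16047668457031)
3.95 [0.5416 0.2381 0.2905] -17.97 [-0.15 -1.02  0.35]
[0.5425 0.2382 0.1516] 0.000812604474227069 ((541.41796875, 238.29078674316406), (35.44245147705078, 36.447608947753906), 71.22119903564453)
4.0 [0.5416 0.2382 0.2905] -17.98 [-0.44 -0.49  0.21]
[0.5425 0.2382 0.1516] 0.0007981843596563066 ((541.8389282226562, 238.21934509277344), (35.532798767089844, 35.42839813232422), 71.43769073486328)
```

Request:
play_rows(commands=[[[0,0,-0.04],[0,0,-0.008]],[[0,0,-0.08],[0,0,-0.008]],[[0,0,-0.115],[0,0,-0.008]],[[0,0,-0.14],[0,0,-0.008]],[[0,0,-0.149],[0,0,-0.008]],[[0,0,-0.149],[0,0,-0.008]],[[0,0,-0.149],[0,0,-0.008]],[[0,0,-0.149],[0,0,-0.008]]])

```text
time_s: 5.05
position: [0.5422, 0.2386, 0.1428]
tcp_rot: [[-0.316, 0.002, 0.949], [-0.949, 0.001, -0.316], [-0.001, -1.0, 0.002]]
force: [0.2, 0.1, 0.7]
opening: 0.999
```

Request:
play_rows(commands=[[[0,0,0],[0,0,0]],[[0,0,0],[0,0,0]],[[0,0,0],[0,0,0]],[[0,0,0],[0,0,0]],[[0,0,0],[0,0,0]],[[0,0,0],[0,0,0]]], gripper=0.02)

```text
time_s: 5.8
position: [0.5414, 0.2382, 0.1415]
tcp_rot: [[-0.317, -0.0, 0.949], [-0.949, -0.0, -0.317], [0.0, -1.0, -0.0]]
force: [0.2, -1.8, -0.2]
opening: 0.41
```

Request:
play_rows(commands=[[[0,0,0.01],[0,0,0]],[[0,0,0.03],[0,0,0]],[[0,0,0.06],[0,0,0]],[[0,0,0.1],[0,0,0]],[[0,0,0.14],[0,0,0]],[[0,0,0.155],[0,0,0]],[[0,0,0.155],[0,0,0]]])

```text
time_s: 6.68
position: [0.5415, 0.2384, 0.297]
tcp_rot: [[-0.317, 0.001, 0.949], [-0.949, 0.0, -0.317], [-0.001, -1.0, 0.001]]
force: [-0.0, 0.5, -3.5]
opening: 0.41
```

Request:
play_rows(commands=[[[0.002,-0.02,0],[0,0,0.04]],[[0.004,-0.065,0],[0,0,0.08]],[[0.006,-0.115,0],[0,0,0.12]],[[0.008,-0.165,0],[0,0,0.16]],[[0.01,-0.215,0],[0,0,0.2]],[[0.012,-0.265,0],[0,0,0.24]],[[0.014,-0.315,0],[0,0,0.28]],[[0.016,-0.365,0],[0,0,0.32]],[[0.017,-0.41,0],[0,0,0.322]],[[0.017,-0.43,0],[0,0,0.322]]])

```text
time_s: 7.92
position: [0.5573, -0.1937, 0.2939]
tcp_rot: [[-0.003, -0.004, 1.0], [-1.0, 0.002, -0.003], [-0.002, -1.0, -0.004]]
force: [-0.3, -0.0, -2.7]
opening: 0.408
```

Request:
play_rows(commands=[[[0,-0.012,0],[0,0,0]],[[0,-0.018,0],[0,0,0]],[[0,-0.018,0],[0,0,0]],[[0,-0.018,0],[0,0,0]],[[0,-0.018,0],[0,0,0]]])

```text
time_s: 8.55
position: [0.5585, -0.2088, 0.2967]
tcp_rot: [[0.001, 0.0, 1.0], [-1.0, 0.0, 0.001], [-0.0, -1.0, 0.0]]
force: [0.0, 0.2, -2.9]
opening: 0.407
```

```bash
python3 - <<'E'
from h import *
s=read_state();print(s["time_s"],s["position"],np.array(s["tcp_rot"]).round(4).tolist(),s["force"],s["moment"])
c=cap("wrist");np.save("w4.npy",c,allow_pickle=True)
print(proj(c,(.5584,-.2095,.095)))
f=c["frame"][100:260,220:430];save("crop4.png",cv2.resize(cv2.convertScaleAbs(f,alpha=1.8,beta=15),None,fx=3.75,fy=3.75,interpolation=cv2.INTER_CUBIC))
E
```

```text
8.55 [ 0.55847137 -0.20875628  0.29671395] [[0.0009, 0.0001, 1.0], [-1.0, 0.0002, 0.0009], [-0.0002, -1.0, 0.0001]] [ 0.04205926  0.21086622 -2.88965532] [ 0.01518038  0.01574416 -0.01319796]
[323.85191451 186.68601336]
```

View pics/crop4.png

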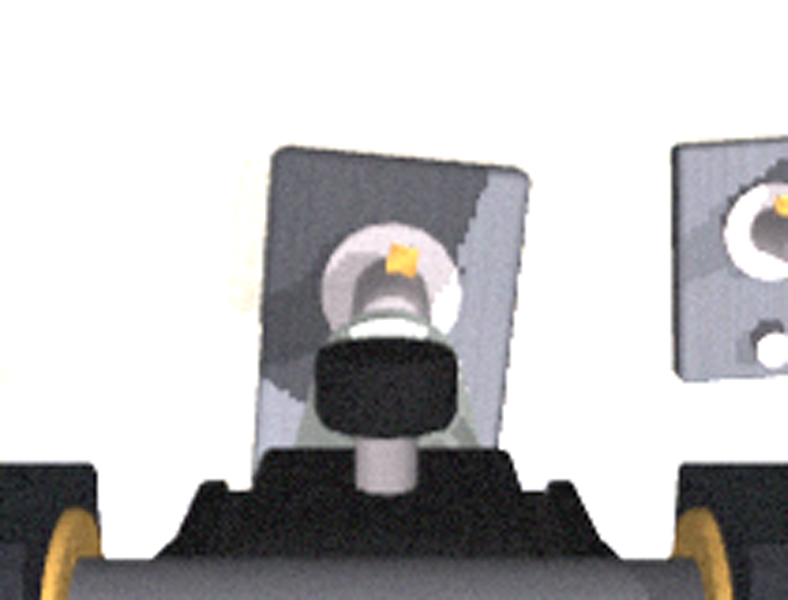

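The tube hangs centred over the stub in y: both are near column 390, with the tube's front rim arc at about (390,315) and the ring at (392,292). I'll check x from the rim arc.

```bash
python3 - <<'E'
from h import *
c=np.load("w4.npy",allow_pickle=True).item()
g=cv2.cvtColor(c["frame"],cv2.COLOR_RGB2GRAY)
for u in(320,323,326):print(u,g[172:196,u])
W=cloud(c);print(W[172:196,323].round(4)[:, [0,2]].T)
w=W[150:200,300:345].reshape(-1,3);m=w[(w[:,2]>.15)&(w[:,2]<.18)];print(len(m),m.mean(0),m.min(0),m.max(0))
for z in(.158,.161,.164):print(proj(c,(.5584+.0175,-.2095,z)),proj(c,(.5584+.0135,-.2095,z)))
E
```

```text
320 [ 55  54  56  54  57  64  68  84 105 116  99  75  70 128 164 175 170  98
  24   5   7   5   3  13]
323 [ 91  62  59  57  62  69  77 109 120 121  95  77  80 151 174 173 171 102
  24   9   8   9   6   9]
326 [ 89  62  64  64  66  74  80 108 124 124 103  83  86 137 167 174 172 100
  24  11  12  14   6  12]
[[0.5704 0.5703 0.5705 0.5702 0.5694 0.5686 0.568  0.5668 0.5656 0.5647
  0.5762 0.5763 0.5761 0.5758 0.5749 0.574  0.5732 0.5945 0.5947 0.5946
  0.5944 0.5944 0.5945 0.5945]
 [0.0677 0.0746 0.0834 0.0886 0.0903 0.0921 0.0949 0.0944 0.0941 0.0951
  0.1641 0.1694 0.1729 0.1755 0.1756 0.1749 0.1755 0.283  0.2862 0.2883
  0.2894 0.2915 0.2941 0.2965]]
178 [ 0.57374181 -0.2092604   0.17147128] [ 0.56409794 -0.22528349  0.16144745] [ 0.57632986 -0.19454344  0.17983741]
[324.0844422  181.11512624] [324.07525733 185.558863  ]
[324.09630719 181.72312755] [324.08698479 186.21135723]
[324.10842459 182.34406255] [324.09896084 186.87768289]
```

Tube axis from the depth readings is about x = 0.5587, y = -0.209, within 0.5 mm of the stub. Going down.

Request:
play_rows(commands=[[[0,0,-0.03],[0,0,0]],[[0,0,-0.05],[0,0,0]],[[0,0,-0.06],[0,0,0]],[[0,0,-0.065],[0,0,0]],[[0,0,-0.068],[0,0,0]],[[0,0,-0.071],[0,0,0]],[[0,0,-0.074],[0,0,0]],[[0,0,-0.077],[0,0,0]],[[0,0,-0.08],[0,0,0]]])

```text
time_s: 9.72
position: [0.5585, -0.2097, 0.2164]
tcp_rot: [[-0.0, 0.0, 1.0], [-1.0, -0.0, -0.0], [0.0, -1.0, 0.0]]
force: [-0.5, -0.5, -3.3]
opening: 0.412
```

Request:
play_rows(commands=[[[0,0,0],[0,0,0]],[[0,0,-0.003],[0,0,0]],[[0,0,-0.006],[0,0,0]],[[0,0,-0.006],[0,0,0]]])

```text
time_s: 10.22
position: [0.5582, -0.2095, 0.2102]
tcp_rot: [[-0.0, -0.001, 1.0], [-1.0, 0.0, -0.0], [-0.0, -1.0, -0.001]]
force: [-1.0, 0.3, -4.2]
opening: 0.408
```

Request:
play_rows(commands=[[[0,0,-0.004],[0,0,0]],[[0,0,-0.008],[0,0,0]],[[0,0,-0.011],[0,0,0]],[[0,0,-0.013],[0,0,0]]])

```text
time_s: 10.72
position: [0.5587, -0.2098, 0.1975]
tcp_rot: [[-0.0, 0.001, 1.0], [-1.0, -0.0, -0.0], [0.0, -1.0, 0.001]]
force: [1.3, 0.8, -2.2]
opening: 0.417
```

Request:
play_rows(commands=[[[0,0,-0.003],[0,0,0]],[[0,0,-0.006],[0,0,0]],[[0,0,-0.008],[0,0,0]]])

```text
time_s: 11.1
position: [0.559, -0.2099, 0.1904]
tcp_rot: [[-0.0, 0.002, 1.0], [-1.0, -0.001, -0.0], [0.001, -1.0, 0.002]]
force: [-0.5, 0.3, 5.2]
opening: 0.41
```

Request:
play_rows(commands=[[[0,0,-0.004],[0,0,0]],[[0,0,-0.008],[0,0,0]],[[0,0,-0.01],[0,0,0]]])

```text
time_s: 11.48
position: [0.5588, -0.2099, 0.1791]
tcp_rot: [[-0.0, 0.001, 1.0], [-1.0, -0.0, -0.0], [0.0, -1.0, 0.001]]
force: [1.5, -0.0, 1.5]
opening: 0.412
```

Request:
play_rows(commands=[[[0,0,-0.003],[0,0,0]],[[0,0,-0.005],[0,0,0]],[[0,0,-0.006],[0,0,0]],[[0,0,-0.006],[0,0,0]]])

```text
time_s: 11.98
position: [0.5586, -0.2099, 0.1734]
tcp_rot: [[-0.0, 0.001, 1.0], [-1.0, -0.0, -0.0], [0.0, -1.0, 0.001]]
force: [2.6, -0.5, -1.2]
opening: 0.409
```

Request:
play_rows(commands=[[[0,0,-0.001],[0,0,0]],[[0,0,-0.002],[0,0,0]],[[0,0,-0.002],[0,0,0]]])

```text
time_s: 12.35
position: [0.5585, -0.21, 0.1716]
tcp_rot: [[-0.0, 0.0, 1.0], [-1.0, -0.001, -0.0], [0.001, -1.0, 0.0]]
force: [1.9, -2.1, 0.5]
opening: 0.412
```

Request:
play_rows(commands=[[[0,0,-0.0007],[0,0,0]],[[0,0,-0.0015],[0,0,0]],[[0,0,-0.0015],[0,0,0]]])

```text
time_s: 12.72
position: [0.5587, -0.21, 0.1705]
tcp_rot: [[-0.0, 0.001, 1.0], [-1.0, -0.001, -0.0], [0.001, -1.0, 0.001]]
force: [0.9, -2.6, 2.6]
opening: 0.413
```

Request:
play_rows(commands=[[[0,0,-0.0005],[0,0,0]],[[0,0,-0.0005],[0,0,0]],[[0,0,-0.0005],[0,0,0]]])

```text
time_s: 13.1
position: [0.5588, -0.21, 0.1705]
tcp_rot: [[-0.0, 0.001, 1.0], [-1.0, -0.001, -0.0], [0.001, -1.0, 0.001]]
force: [1.6, -2.2, 6.2]
opening: 0.409
```

It came to rest at TCP z 0.1705, the predicted shoulder height, with about 9 N of press. Now turning towards the catch, about -15°, by feel.

Request:
play_rows(commands=[[[0,0,0],[0,0,-0.035]],[[0,0,0],[0,0,-0.07]],[[0,0,0],[0,0,-0.105]],[[0,0,0],[0,0,-0.13]],[[0,0,0],[0,0,-0.13]]])

```text
time_s: 13.72
position: [0.5586, -0.2101, 0.1705]
tcp_rot: [[-0.13, 0.001, 0.992], [-0.992, -0.001, -0.13], [0.001, -1.0, 0.001]]
force: [0.6, -2.6, 5.4]
opening: 0.411
```

```bash
cat > st.py <<'E'
from h import *
s=read_state();R=np.array(s["tcp_rot"]);print(s["time_s"],s["position"].round(4),"yaw",np.degrees(np.arctan2(R[1,2],R[0,2])).round(2),s["force"].round(2),s["moment"].round(3),s["opening"].round(3),s["tau"][5].round(3))
E
python3 st.py
```

```text
Traceback (most recent call last):
  File "st.py", line 2, in <module>
    s=read_state();R=np.array(s["tcp_rot"]);print(s["time_s"],s["position"].round(4),"yaw",np.degrees(np.arctan2(R[1,2],R[0,2])).round(2),s["force"].round(2),s["moment"].round(3),s["opening"].round(3),s["tau"][5].round(3))
                                                                                                                                                                                   ^^^^^^^^^^^^^^^^^^
AttributeError: 'float' object has no attribute 'round'
```

```bash
sed -i 's/s\["opening"\].round(3)/round(s["opening"],3)/' st.py; python3 st.py
```

```text
13.725 [ 0.5586 -0.2101  0.1705] yaw -7.46 [ 0.56 -2.6   5.38] [-0.429 -0.185 -0.016] 0.411 0.008
```

Request:
play_rows(commands=[[[0,0,0],[0,0,-0.02]],[[0,0,0],[0,0,-0.04]],[[0,0,0],[0,0,-0.04]]])

```text
time_s: 14.1
position: [0.5583, -0.2099, 0.1704]
tcp_rot: [[-0.169, -0.0, 0.986], [-0.986, -0.001, -0.169], [0.001, -1.0, 0.0]]
force: [-0.1, -2.6, 6.9]
opening: 0.411
```

```bash
python3 st.py
```

```text
14.1 [ 0.5583 -0.2099  0.1704] yaw -9.74 [-0.11 -2.61  6.88] [-0.413 -0.033  0.051] 0.411 0.033
```

Request:
play_rows(commands=[[[0,0,0],[0,0,-0.015]],[[0,0,0],[0,0,-0.03]],[[0,0,0],[0,0,-0.03]]])

```text
time_s: 14.48
position: [0.5581, -0.2096, 0.1704]
tcp_rot: [[-0.199, -0.001, 0.98], [-0.98, -0.0, -0.199], [0.0, -1.0, -0.0]]
force: [0.2, -1.1, 6.9]
opening: 0.41
```

```bash
python3 st.py
```

```text
14.475 [ 0.5581 -0.2096  0.1704] yaw -11.45 [ 0.2  -1.08  6.88] [-0.316 -0.005  0.039] 0.41 0.036
```

Request:
play_rows(commands=[[[0,0,0],[0,0,-0.015]],[[0,0,0],[0,0,-0.03]],[[0,0,0],[0,0,-0.03]]])

```text
time_s: 14.85
position: [0.558, -0.2094, 0.1704]
tcp_rot: [[-0.228, -0.001, 0.974], [-0.974, 0.0, -0.228], [0.0, -1.0, -0.001]]
force: [-0.4, -1.3, 6.1]
opening: 0.412
```

```bash
python3 st.py
```

```text
14.85 [ 0.558  -0.2094  0.1704] yaw -13.17 [-0.43 -1.34  6.13] [-0.278  0.055  0.018] 0.412 0.038
```

```bash
cat > br.py <<'E'
from h import *
for n in("scene","wrist"):
    c=cap(n);f=c["frame"]
    p=proj(c,(.575,-.214,.058));h=cv2.cvtColor(f,cv2.COLOR_RGB2HSV)
    u,v=p.astype(int);b=(h[...,0]>6)&(h[...,0]<25)&(h[...,1]>110)&(h[...,2]>40)
    r=b[max(v-12,0):v+12,u-12:u+12];print(n,p,r.sum())
    if n=="scene":
        for y in range(v-5,v+6):print(f[y,u-4:u+5].tolist())
E
python3 br.py
```

```text
scene [248.39549046 231.53500585] 8
[[97, 100, 96], [99, 101, 97], [99, 101, 96], [98, 99, 94], [97, 98, 93], [95, 96, 91], [91, 93, 89], [89, 92, 88], [87, 90, 87]]
[[95, 98, 94], [98, 99, 93], [97, 96, 89], [98, 96, 86], [98, 94, 83], [95, 93, 83], [92, 92, 85], [88, 90, 86], [87, 90, 85]]
[[93, 96, 92], [94, 94, 86], [98, 91, 77], [102, 90, 72], [104, 90, 70], [101, 89, 72], [92, 87, 79], [86, 88, 83], [87, 91, 86]]
[[94, 96, 92], [94, 93, 84], [101, 90, 71], [108, 89, 60], [111, 89, 58], [105, 87, 62], [93, 84, 73], [87, 86, 82], [87, 90, 86]]
[[95, 98, 93], [96, 93, 84], [105, 91, 69], [113, 91, 58], [115, 90, 55], [110, 88, 59], [94, 84, 71], [86, 85, 80], [87, 89, 86]]
[[97, 99, 95], [96, 94, 85], [105, 92, 71], [113, 91, 60], [116, 92, 56], [110, 88, 60], [94, 84, 71], [86, 85, 80], [87, 89, 85]]
[[99, 101, 98], [97, 97, 89], [102, 93, 76], [108, 92, 66], [110, 91, 64], [105, 90, 68], [94, 88, 77], [87, 87, 83], [86, 88, 85]]
[[100, 101, 98], [98, 99, 94], [98, 96, 86], [101, 94, 80], [102, 93, 77], [100, 92, 80], [95, 93, 86], [90, 92, 87], [87, 90, 86]]
[[98, 99, 96], [96, 99, 94], [98, 100, 94], [97, 97, 91], [97, 97, 90], [95, 95, 89], [93, 94, 89], [90, 92, 88], [88, 91, 87]]
[[96, 97, 94], [97, 99, 95], [99, 101, 97], [97, 100, 96], [96, 98, 93], [94, 96, 92], [92, 95, 90], [91, 94, 89], [88, 90, 86]]
[[94, 93, 92], [97, 97, 95], [97, 99, 95], [97, 99, 95], [96, 99, 95], [95, 97, 93], [92, 94, 91], [91, 93, 90], [89, 91, 88]]
wrist [324.33320186 186.37725261] 67
```

Request:
play_rows(commands=[[[0,0,0],[0,0,-0.015]],[[0,0,0],[0,0,-0.03]],[[0,0,0],[0,0,-0.03]]])

```text
time_s: 15.32
position: [0.5579, -0.2093, 0.1704]
tcp_rot: [[-0.257, -0.001, 0.966], [-0.966, 0.001, -0.257], [-0.0, -1.0, -0.001]]
force: [0.5, -0.5, 7.9]
opening: 0.411
```

```bash
python3 st.py
```

```text
15.325 [ 0.5579 -0.2093  0.1704] yaw -14.89 [ 0.51 -0.53  7.92] [-0.086  0.052  0.025] 0.411 0.043
```

```bash
python3 - <<'E'
from h import *
c=cap("wrist");np.save("w5.npy",c,allow_pickle=True);f=c["frame"]
h=cv2.cvtColor(f,cv2.COLOR_RGB2HSV);b=(h[...,0]>6)&(h[...,0]<25)&(h[...,1]>110)&(h[...,2]>40)
b[:150]=0;b[215:]=0;b[:,:290]=0;b[:,360:]=0
v,u=np.nonzero(b);print(len(u),u.min(),u.max(),v.min(),v.max());W=cloud(c)[b];print(np.nanmean(W,0),np.nanmin(W,0),np.nanmax(W,0))
r=np.hypot(W[:,0]-.5583,W[:,1]+.2096);a=np.degrees(np.arctan2(W[:,1]+.2096,W[:,0]-.5583));print(np.percentile(r,[0,50,95,100]),np.median(a))
A=cv2.resize(cv2.convertScaleAbs(f[140:220,280:370],alpha=1.8,beta=10),(540,480),interpolation=cv2.INTER_CUBIC)
s=cap("scene")["frame"][175:255,225:275];B=cv2.resize(cv2.convertScaleAbs(s,alpha=1.8),(250,480),interpolation=cv2.INTER_CUBIC)
save("crop5.png",np.hstack([A,B]))
E
```

```text
71 319 329 183 189
[ 0.57752518 -0.21462651  0.0710264 ] [ 0.57220749 -0.22021541  0.05201175] [ 0.59329557 -0.20981802  0.15783297]
[0.01580449 0.01778377 0.03552872 0.03561633] -14.881595434990832
```

View pics/crop5.png

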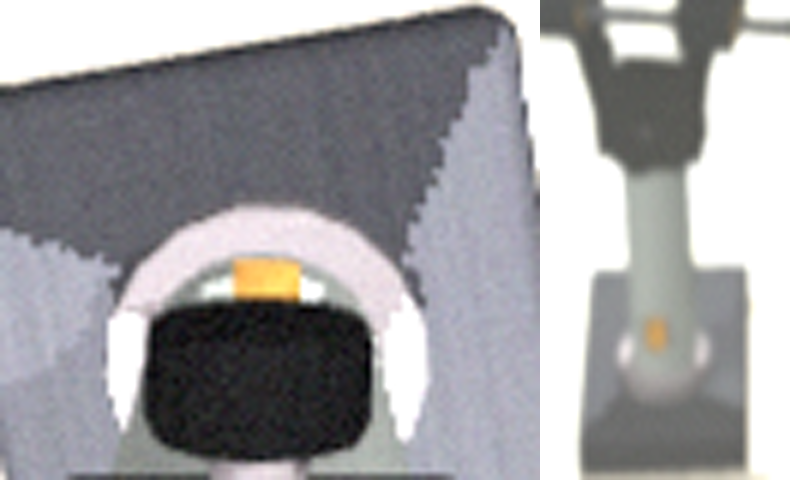

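The brass catch (crop (267,280)) shows outside the tube, in the middle of the hole, at a radius of about 18 mm. It's clicked in. I'll stop turning, ease the press, let go and retreat straight up.

Request:
play_rows(commands=[[[0,0,0.0004],[0,0,0]],[[0,0,0.0006],[0,0,0]],[[0,0,0.0006],[0,0,0]]])

```text
time_s: 15.8
position: [0.5579, -0.2093, 0.1704]
tcp_rot: [[-0.257, -0.001, 0.966], [-0.966, 0.001, -0.257], [-0.0, -1.0, -0.001]]
force: [-0.3, -1.6, 6.1]
opening: 0.411
```

Request:
play_rows(commands=[[[0,0,0],[0,0,0]],[[0,0,0],[0,0,0]],[[0,0,0],[0,0,0]],[[0,0,0],[0,0,0]],[[0,0,0],[0,0,0]],[[0,0,0],[0,0,0]]], gripper=0.075)

```text
time_s: 16.55
position: [0.5584, -0.2096, 0.1701]
tcp_rot: [[-0.257, -0.0, 0.966], [-0.966, 0.0, -0.257], [-0.0, -1.0, -0.0]]
force: [0.3, 0.3, -0.1]
opening: 0.858
```

```bash
python3 st.py
```

```text
16.55 [ 0.5584 -0.2096  0.1701] yaw -14.91 [ 0.31  0.32 -0.15] [0.02  0.038 0.037] 0.858 -0.0
```

Request:
play_rows(commands=[[[0,0,0.01],[0,0,0]],[[0,0,0.03],[0,0,0]],[[0,0,0.06],[0,0,0]],[[0,0,0.1],[0,0,0]],[[0,0,0.13],[0,0,0]],[[0,0,0.15],[0,0,0]],[[0,0,0.15],[0,0,0]],[[0,0,0.15],[0,0,0]]])

```text
time_s: 17.55
position: [0.5579, -0.2094, 0.3196]
tcp_rot: [[-0.257, -0.001, 0.966], [-0.966, 0.001, -0.257], [-0.0, -1.0, -0.001]]
force: [0.0, 0.3, -0.2]
opening: 0.861
```

```bash
python3 st.py; python3 - <<'E'
from h import *
c=cap("wrist");f=c["frame"];s=cap("scene")["frame"]
h=cv2.cvtColor(f,cv2.COLOR_RGB2HSV);b=(h[...,0]>6)&(h[...,0]<25)&(h[...,1]>110)&(h[...,2]>40);b[230:]=0
W=cloud(c);k=b&(np.hypot(W[...,0]-.558,W[...,1]+.21)<.03);w=W[k];r=np.hypot(w[:,0]-.5584,w[:,1]+.2096)
print(k.sum(),w.mean(0) if k.sum() else 0,np.percentile(r,[5,50,95]) if k.sum() else 0)
m=W[:230].reshape(-1,3);m=m[(np.hypot(m[:,0]-.558,m[:,1]+.21)<.04)&(m[:,2]>.174)&(m[:,2]<.19)];print("head top",m.mean(0),m[:,2].std(),cv2.minAreaRect(m[:,:2].astype(np.float32)*1000))
A=cv2.resize(f,(480,300));B=cv2.resize(s,(640,400));B2=cv2.resize(cv2.convertScaleAbs(s[165:260,215:285],alpha=1.8),(140,190),interpolation=cv2.INTER_CUBIC)
im=np.zeros((590,640,3),np.uint8);im[:400]=B;im[400:590,:304]=cv2.resize(f,(304,190));im[400:590,310:450]=B2;save("end.png",im)
E
```

```text
17.55 [ 0.5579 -0.2094  0.3196] yaw -14.91 [ 0.02  0.29 -0.18] [ 0.071 -0.033  0.022] 0.861 0.0
0 0 0
head top [ 0.55899307 -0.20910164  0.18057182] 0.000995757435708388 ((558.220458984375, -208.8302764892578), (36.01459503173828, 35.48438262939453), 75.23848724365234)
```

View pics/end.png

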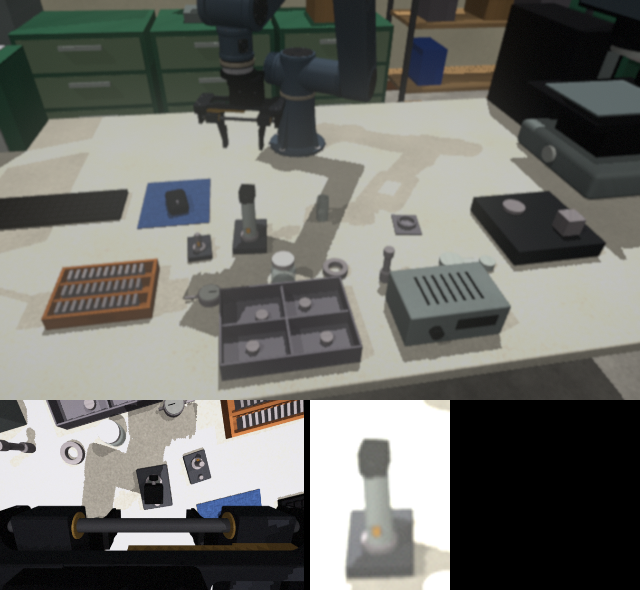

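The column stands on the larger stand at (250,218). Head top is at z 0.1806 (0.181 expected) and yaw is -14.8°. The brass shows in the hole and everything else is where it was. Handing in.

```bash
python3 -c "
from rig import *
print(hand_in())"
```

```text
the job is handed in; nothing more can be done
None
```

I moved the column from its cup to the larger stand and pressed it down to the shoulder with about 9 N. I then turned it about 15° until the catch sat in the hole, let go and backed straight up. I handed the job in after about 17.6 s.

**Last checks:**
- **Height:** the head top is at 0.1806 m, against 0.181 m expected when fully seated.
- **Angle:** the column's yaw is -14.8°, and the catch was seen at about -15°.
- **Catch:** before I let go, the brass showed outside the tube, centred in the hole, at a radius of about 18 mm. The final scene view still shows it. In the last wrist view it was hidden below the head and knob, so that count read 0.
- **Robot:** it was clear of everything, with the force back to zero.
- **Other things on the desk:** in the final view they looked unmoved.

I did not feel a sharp click and did not tug the column to test the lock. That it is clicked in rests on the pictures and the seated height.

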